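Fetch the tire lever from the sliding-top case and prise the kit box open

ROBOT

A 6-joint arm with a two-finger parallel gripper is mounted at the origin on the work surface. World frame = base frame: x ahead of the robot, y to its left, z up, the work surface at z = 0. Lengths are in m, angles in degrees, forces in N, time in s.
With the tool pointing down it reaches from about 0.4 to 0.825 m from the base axis. Payload 7 kg.
Tool frame: the origin (TCP) lies between the finger pads; the fingertips stand 19 mm ahead of it and the grasp point (between the pads) is the TCP; z points along the fingers, y is the line along which they close (so a half turn about z gives the same grasp; the last joint's range is limited). The gripper opens to 88 mm and grips with 3 to 60 N. Pads are 19 mm wide; open, the fingers measure 130 mm over their backs; the gripper's body (78 mm by 193 mm) begins 47 mm behind the grasp point.
Start: joints at [-47.034, 20.546, 0.682, 0, -70.136, -16.507], TCP at [0.301, -0.604, 0.246] pointing down, gripper open.
Joint ranges: [-176.03, 176.03], [-82.01, 121.73], [-58.28, 71.71], [-173.87, 95.51], [-174.79, -0.11], [-173.66, 173.66]. Speed limits (degrees/s): [136.94, 136.94, 172.46, 180, 180, 180].

INTERFACE

Orientations are given as [roll, pitch, yaw] about the fixed x, y, z axes, in that order (R = Rz(yaw) Ry(pitch) Rx(roll)).
In Python, from plant import get_obs, snapshot, close_job, spot_in, spot_point gives the robot as it stands.
- The arm moves only by the tool play_rows, never from a script. Its argument "plan" is a list of rows, each a list of 6 numbers: the shift along the tool's x, y, z in cm, then the turn, a rotation vector about the tool's x, y, z in degrees. A call has 1 to 20 rows; each row shifts and turns the commanded pose from where the row before left it, along the tool's axes as they then stand; what a row does not reach is not made up. A row lasts 1/12 s, in which the tool goes at most 41.7 mm and 7.16 degrees, less where a joint would pass 70% of its speed; a pose out of reach is approached as far as the arm can. A call is refused whole if a number of a shift passes 4.17 or a number of a turn 7.16, either way. A call with a gripper value outside its range is refused whole. "grip" is the finger opening in cm, from 0 to 8.76, set as the call begins (left out, the last holds). The fingers move at their own pace and stop on an object; the grip force is fixed at half the most. Time passes only in rows, so rows that do not move let the fingers close. It gives the time, the measured TCP pose, the force, the opening and the grip force at its end, in the units of the state.
- get_obs(): the state, without advancing time (a new reading comes with each control period).
- snapshot(name): name is "scene" or "top" or "wrist"; returns a dict with "frame" (400x640x3 uint8, red, green, blue), "fx", "fy", "cx", "cy" (pixels), "k1" (the pictures are not rectified: a ray, as slopes to the right and down, at radius r is drawn at 1 + k1 r^2 times it, then the intrinsics apply), "position" and "attitude" of the camera in the world. Camera axes: x right, y down, z forward; pixel columns grow to the right and rows downward; lengths in m; the calibration is good to about 2 mm. A picture is of the moment at which its call begins. There is no depth.
- close_job(): hands the job in; it is judged then, once.
Trained networks look in the newest picture that a camera, given by its name, has taken for a name from the list of things; names that differ only in an ending like _2 or _b are one class to them, and where a whole thing is asked for, a point or a joint stands for the part that bears it (a point fixed in the world has none). Each returns a list of dicts, best first, with "score" (0 to 1); they miss things now and then, are a little off and sometimes report something else, mostly with a low value. They report only what shows in the picture. A call takes as long as a camera call.
- spot_in(camera, thing): "position" ([x, y, z] in m, in world coordinates, good to about 4 mm: the middle of the surface that is visible of it).
- spot_point(camera, thing): "position" ([x, y, z] in m, in world coordinates, good to about 4 mm: a listed point, or the origin of a listed thing).
The state is a dict: "clock": time; "joint_pos": joint angles; "qvel": joint speeds; "tau": joint torques, N m; "tool_pos": TCP position; "orientation": TCP orientation; "force": force on the tool from outside, world axes, zero at the start; "moment": the same for the moment, N m; "opening": finger opening in m; "gripper_force": force on a finger pad.
Only numpy, scipy, OpenCV 4.12 (cv2) and the standard library are available. Lean on these libraries where they do the work, as an engineer would, in place of code of your own. Each camera call takes 0.05 s, during which the arm holds its last target. There are 200 camera calls.

TASK

Slide the panel that covers the steel tire lever fully across to the other side so that it stacks with the other panel, take the lever out of the case, and with the lever's blade (never with the gripper itself) prise up the stuck flip-top lid of the blue kit box until it stands open by 45 degrees or more. Then lay the lever down flat on the bench, clear of the case and the box, and leave the lid standing open. Leave the gauge, awl, tin, tape roll, mug and lube bottle where they are.

Things in the scene. Friction and masses are not known exactly. Their poses are not given: they have to be found in the camera images.
- case: Fixed flat showcase, 190 (x) x 386 (y) x 56 mm tall, walls 8 mm, inner floor 10 mm above the bench, low divider (top 28 mm up) at y = 0. Origin: centre of underside. Two clear aluminium-framed bypass panels, 190 mm long (y), 8 mm thick, slide in two tracks on top. The tire lever lies in one half (y < 0 or y > 0, it varies), a spanner in the other, both roughly along y.
- upper_door (a joint): Travel of the upper panel (46 to 54 mm above the bench), m: 0 closed over the case's -y half; grows towards the case's +y, over the lower panel; 0.150 = fully open at its stop. May start ajar by up to 25 mm. About 1.5 N of friction.
- lower_door (a joint): Travel of the lower panel (34 to 42 mm above the bench), m: 0 closed over the +y half; grows towards the case's -y, under the upper panel; 0.150 = fully open at its stop. May start ajar by up to 25 mm, 1.5 N friction. Its pull cannot pass the upper panel's edge: opening one panel fully pushes the other, if ajar, shut.
- upper_door_pull (a point): Centre of the top face of the upper panel's raised pull: an upright rib 50 mm long in the case's x, 12 mm thick in y, at the panel's outer (-y) end, 168 mm from the case's middle when closed; its top is 76 mm and its foot 54 mm above the bench.
- lower_door_pull (a point): Centre of the top face of the lower panel's pull: the same rib at the outer (+y) end of the lower panel, top 76 mm, foot 42 mm above the bench.
- lever: Loose straight steel tire lever, 120 mm long, about 90 g, lying flat, z up. Origin: underside, mid length; x axis to the blade tip (towards the case's -y, within 0.2 rad). Handle 14 mm wide (y), 12 mm high, from x = -60 to +15 mm; flat blade 14 mm wide, 4 mm thick, from x = 15 to 60 mm, 4 to 8 mm above the underside. Balance point x = -12 mm.
- lever_tip (a point): End of the lever's blade, at mid thickness (x = 60, z = 6 mm in the lever's frame).
- kit_box: Fixed blue plastic box, 100 (x) x 150 (y) mm, walls 4 mm, on a black rubber pad that lifts it 0 to 12 mm off the bench (varies). Origin: centre of the box's underside; front is -x. Heights from there: rim 60; a shoulder along the front, out to x = -63 mm, top 52; lid lip above it. Between them a prying slot, 52 to 60 mm high, 13 mm deep, runs along the front to the front wall (x = -50 mm).
- kit_lid (a joint): Angle of the lid, rad: 0 shut, 1.75 fully open. A plate 8 mm thick, 150 mm wide, underside level with the rim when shut, hinged on the far (+x) rim; its front lip reaches x = -64 mm. Friction about 0.18 N m plus its weight (0.07 N m): some 2.5 N at the lip. It stays where it is left.
- slot (a point): Middle of the mouth of the prying slot, on the kit box's front (box x = -63, y = 0, 56 mm above the box's underside).
- lid_hinge (a point): Middle of the lid's hinge axis (box x = +50, y = 0, 60 mm above the box's underside); the axis runs along the box's y.
- gauge: Loose steel stick tire gauge, 140 mm long, 18 mm thick, lying on the bench. Leave alone.
- awl: Loose steel awl with a wooden grip, 145 mm long, 28 mm thick, lying on the bench. Leave alone.
- tin: Loose round flat steel tin, 60 mm across, 30 mm tall. Leave alone.
- tape: Loose roll of tape, 80 mm across, 22 mm high, lying flat. Leave alone.
- mug: White mug, 76 mm across, 85 mm tall. Leave alone.
- lube: Small upright lube bottle, 44 mm across, 120 mm tall. Leave alone.

How it is judged (in metres and radians):
On the way, in this order (a step that is already met when the one before it is completed fails the run):
1. the panel over the lever's half is slid fully across (135 mm of 150 or more) (((y of lever in the frame of case below 0 m and value of joint upper_door above 0.135 m) or (y of lever in the frame of case above 0 m and value of joint lower_door above 0.135 m))), for 0.1 s.
2. the lever is lifted out of the case (its underside over 58 mm above the bench) (height (world z) of lever above 0.058 m), for 0.1 s.
3. the lid rises past 0.15 rad while the lever bears on it (value of joint kit_lid above 0.15 rad and contact force between lever and kit_lid above 0.3 N), for 0.1 s.
At the end, for the whole second after the job is handed in: The kit box's lid stands still, open by more than 0.7 rad (40 degrees); the lever lies flat (within 10 degrees) and at rest on the bench, its middle under 20 mm high, outside the case and more than 80 mm from the middle of the kit box (value of joint kit_lid above 0.7 rad and velocity of joint kit_lid below 0.05 rad/s and height (world z) of lever below 0.02 m and linear speed of lever below 0.02 m/s and angle between lever's own x axis and vertical between 1.4 and 1.74 rad and horizontal distance between lever and kit_box above 0.08 m and (x of lever in the frame of case below -0.1 m or x of lever in the frame of case above 0.1 m or y of lever in the frame of case below -0.198 m or y of lever in the frame of case above 0.198 m)); the robot touches nothing.
It fails at once if the gripper touches the lid (over 2 N) (contact force between any of the fingers, the arm and kit_lid above 2 N).
It fails at once if a bystander (gauge, awl, tin, tape, mug or lube) is moved by more than 30 mm (distance of any of gauge, awl, tin, tape, mug, lube from where it was at the start of the episode above 0.03 m).
It also fails if it takes over 66 s, if anything falls off the work surface, if the arm or the gripper's body presses on something with over 40 N, if the wrist force passes 120 N, or if a joint passes its speed limit or range.

## Working session

There is one attempt and no reset: what is moved stays moved. The work goes in short steps, Python scripts to look and compute and a tool call to move; the robot and the scene stay as the last step left them, time stands still between calls to the robot, and variables do not carry over. Pictures are saved under pics/ and viewed, at most 10 in all, crops included, and the job is handed in when it is done.

Besides the shell and the picture viewer there is one more tool, called after "Emit:" as name([rows], argument=value, ...), one row to a line, values as JSON. play_rows: Moves the arm, as the interface text tells. Its arguments: {"type":"object","properties":{"plan":{"type":"array","items":{"type":"array","items":{"type":"number"}}},"grip":{"type":"number"}},"required":["plan"]}

```bash
mkdir -p pics; ls; python3 - <<'E'
from plant import *
import cv2,numpy as np
o=get_obs();print({k:np.round(v,3).tolist() for k,v in o.items()})
for c in("scene","top"):
    s=snapshot(c);cv2.imwrite(f"pics/{c}1.png",s["frame"][:,:,::-1])
    print(c,{k:np.round(v,4).tolist() for k,v in s.items() if k!="frame"})
    for t in["case","upper_door_pull","lower_door_pull","lever","lever_tip","kit_box","slot","lid_hinge","gauge","awl","tin","tape","mug","lube"]:
        print(t,[(round(d["score"],2),np.round(d["position"],3).tolist()) for d in spot_point(c,t)[:2]])
E
```

```text
pics
{'clock': 0.0, 'joint_pos': [-47.033, 20.593, 0.633, -0.021, -70.134, -16.507], 'qvel': [-0.081, 0.121, 0.057, 0.129, 0.094, 0.047], 'tau': [-0.0, -58.271, 29.306, 6.997, 0.007, -0.0], 'tool_pos': [0.301, -0.604, 0.245], 'orientation': [179.904, -0.008, -153.548], 'force': [-1.429, 0.17, -0.314], 'moment': [-0.01, 0.031, -0.009], 'gripper_force': 0.0, 'opening': 0.088}
scene {'fx': 418.5192, 'fy': 418.5192, 'cx': 316.1826, 'cy': 198.0517, 'k1': 0.0145, 'position': [1.3184, 0.5325, 0.6485], 'attitude': [-124.0501, 0.9569, 120.7393]}
case [(0.72, [0.523, -0.14, -0.002])]
upper_door_pull [(0.58, [0.514, -0.303, 0.079])]
lower_door_pull [(0.91, [0.534, 0.027, 0.075])]
lever [(0.32, [0.759, -0.236, -0.003])]
lever_tip []
kit_box [(0.77, [0.633, 0.307, 0.002])]
slot [(0.59, [0.576, 0.296, 0.063])]
lid_hinge [(0.94, [0.688, 0.31, 0.065])]
gauge [(0.58, [0.761, 0.225, 0.003])]
awl [(0.67, [0.762, -0.237, -0.004])]
tin [(0.66, [0.422, 0.13, -0.001])]
tape [(0.82, [0.749, 0.017, -0.0])]
mug [(0.91, [0.509, 0.462, -0.0])]
lube [(0.66, [0.669, 0.435, 0.002])]
top {'fx': 479.2008, 'fy': 479.2008, 'cx': 322.8287, 'cy': 190.8286, 'k1': -0.0132, 'position': [0.3939, 0.0745, 1.2311], 'attitude': [-169.4175, -0.3468, -89.9906]}
case [(0.86, [0.521, -0.14, 0.004])]
upper_door_pull [(0.73, [0.514, -0.3, 0.076])]
lower_door_pull [(0.92, [0.526, 0.022, 0.078]), (0.65, [0.748, 0.016, 0.001])]
lever [(0.41, [0.427, 0.133, -0.0])]
lever_tip [(0.47, [0.576, 0.293, 0.059])]
kit_box [(0.97, [0.636, 0.308, -0.001])]
slot [(0.91, [0.575, 0.293, 0.062]), (0.3, [0.664, 0.44, 0.003])]
lid_hinge [(0.7, [0.682, 0.312, 0.062])]
gauge [(0.6, [0.76, 0.226, -0.001])]
awl [(0.9, [0.758, -0.236, 0.001]), (0.61, [0.666, 0.443, 0.003])]
tin [(0.97, [0.428, 0.135, -0.001]), (0.61, [0.579, 0.294, 0.062])]
tape [(0.59, [0.747, 0.013, 0.0])]
mug [(0.93, [0.51, 0.463, 0.004]), (0.43, [0.637, 0.309, 0.004])]
lube [(0.8, [0.666, 0.438, 0.004])]
```

View pics/top1.png

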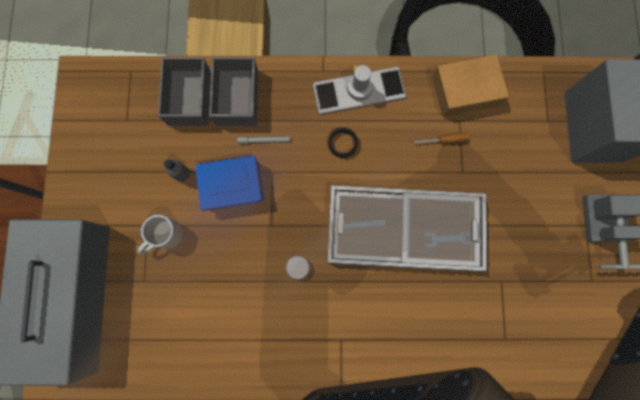

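View pics/scene1.png

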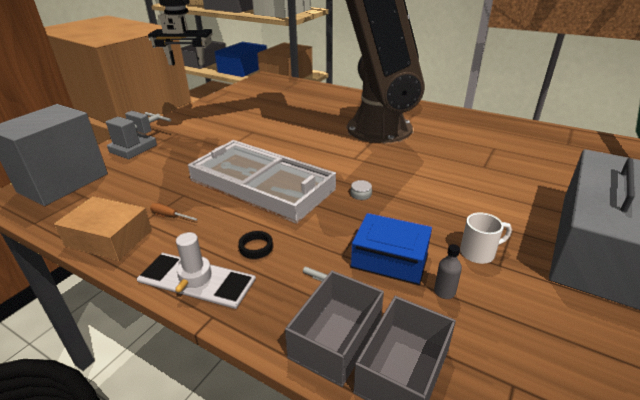

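The lever is in the +y half of the case, so the lower panel has to move. Its pull is near pixel (340,222) in the top view and the lever spans (345-385, 226). I'll go to the +y side of that pull with closed fingers.

Emit:
play_rows([
  [0, 0, 0, 0, 0, -6.8],
  [0, 0, 0, 0, 0, -6.8],
  [0, 0, 0, 0, 0, -6.8],
  [0, 0, 0, 0, 0, -6.8],
  [0, 0, 0, 0, 0, -6.8],
  [0, 0, 0, 0, 0, -6.8],
  [0, 0, 0, 0, 0, -6.8],
  [0, 0, 0, 0, 0, -6.8],
  [0, 0, 0, 0, 0, -6.8],
  [-2, -0.6, 0, 0, 0, 0],
  [-3.7, -1.1, 0, 0, 0, 0],
  [-3.7, -1.1, 0, 0, 0, 0],
  [-3.7, -1.1, 0, 0, 0, 0],
  [-3.7, -1.1, 0, 0, 0, 0],
  [-3.7, -1.1, 0, 0, 0, 0],
  [-3.7, -1.1, 0, 0, 0, 0],
  [-3.7, -1.1, 0, 0, 0, 0],
  [-3.7, -1.1, 0, 0, 0, 0],
  [-3.7, -1.1, 0, 0, 0, 0],
  [-3.7, -1.1, 0, 0, 0, 0],
], grip=0)

```text
clock: 3.17
tool_pos: [0.4328, -0.2176, 0.246]
orientation: [-179.9, -0.0, -92.3]
force: [1.1, -0.3, -0.5]
opening: 0.0003
gripper_force: 0.0
```

```bash
cat > h.py <<'E'
from plant import *
import numpy as np
from scipy.spatial.transform import Rotation as R
def rel(p,yaw=None):
    "shift in cm in the tool axes (after the turn) and turn about tool axes to reach p, tool down at yaw"
    o=get_obs();r=R.from_euler('xyz',o['orientation'],degrees=True)
    t=R.from_euler('xyz',[180,0,yaw],degrees=True) if yaw is not None else r
    print('t',round(o['clock'],2),'at',np.round(o['tool_pos'],4),np.round(o['orientation'],2),'F',np.round(o['force'],1),'j',np.round(o['joint_pos'],0),'open',round(o['opening'],4))
    print('turn',np.round((r.inv()*t).as_rotvec(degrees=True),2),'shift cm',np.round(100*t.inv().apply(np.array(p)-o['tool_pos']),2))
def spots(c,names,f=spot_point):
    for t in names: print(c,t,[(round(d["score"],2),np.round(d["position"],4).tolist()) for d in f(c,t)[:2]])
E
python3 -c "
from h import *
rel([.529,.056,.081],-92.3)"
```

```text
t 3.17 at [ 0.4328 -0.2176  0.246 ] [-179.94   -0.    -92.35] F [ 1.1 -0.3 -0.5] j [ -3.   2. -23.   0. -65.   1.] open 0.0003
turn [-0.06 -0.   -0.05] shift cm [-27.72  -8.52  16.5 ]
```

Emit:
play_rows([
  [-3.5, -1.1, 0, 0, 0, 0],
  [-3.5, -1.1, 0, 0, 0, 0],
  [-3.5, -1.1, 0, 0, 0, 0],
  [-3.5, -1.1, 0, 0, 0, 0],
  [-3.5, -1.1, 0, 0, 0, 0],
  [-3.5, -1.1, 0, 0, 0, 0],
  [-3.5, -1.0, 0, 0, 0, 0],
  [-3.2, -0.9, 0, 0, 0, 0],
  [0, 0, 3, 0, 0, 0],
  [0, 0, 3, 0, 0, 0],
  [0, 0, 3, 0, 0, 0],
  [0, 0, 3, 0, 0, 0],
  [0, 0, 2.5, 0, 0, 0],
  [0, 0, 2.0, 0, 0, 0],
  [0, 0, 0, 0, 0, 0],
])

```text
clock: 4.42
tool_pos: [0.5268, 0.0532, 0.0771]
orientation: [179.7, -0.1, -92.4]
force: [-0.8, -1.0, -0.3]
opening: 0.0004
gripper_force: 0.0
```

```bash
python3 -c "
from h import *
snapshot('scene');spots('scene',['lower_door_pull','upper_door_pull'])
snapshot('top');spots('top',['lower_door_pull','upper_door_pull','lever','lever_tip','slot'])
rel([.524,-.113,.081],-92.3)"
```

```text
scene lower_door_pull [(0.71, [0.5305, 0.0283, 0.0771])]
scene upper_door_pull [(0.55, [0.5136, -0.3005, 0.0789])]
top lower_door_pull [(0.6, [0.5296, 0.0206, 0.0774])]
top upper_door_pull [(0.79, [0.5149, -0.3021, 0.078]), (0.43, [0.6339, 0.3047, 0.0001])]
top lever [(0.47, [0.6343, 0.308, 0.0042])]
top lever_tip []
top slot [(0.91, [0.5755, 0.2937, 0.0605])]
t 4.87 at [0.5292 0.0541 0.0816] [-1.7991e+02  5.0000e-02 -9.2340e+01] F [-0.2  0.6 -0.5] j [ 27.  17. -29.   0. -44. -29.] open 0.0002
turn [-0.09  0.05 -0.04] shift cm [16.72 -0.15  0.06]
```

Emit:
play_rows([
  [0.8, 0, 0, 0, 0, 0],
  [0.8, 0, 0, 0, 0, 0],
  [1.2, 0, 0, 0, 0, 0],
  [1.2, 0, 0, 0, 0, 0],
  [1.2, 0, 0, 0, 0, 0],
  [1.2, 0, 0, 0, 0, 0],
  [1.2, 0, 0, 0, 0, 0],
  [1.2, 0, 0, 0, 0, 0],
  [1.2, 0, 0, 0, 0, 0],
  [1.2, 0, 0, 0, 0, 0],
  [1.2, 0, 0, 0, 0, 0],
  [1.0, 0, 0, 0, 0, 0],
  [0.8, 0, 0, 0, 0, 0],
  [0.6, 0, 0, 0, 0, 0],
  [0.4, 0, 0, 0, 0, 0],
  [0.3, 0, 0, 0, 0, 0],
  [0, 0, 0, 0, 0, 0],
])

```text
clock: 6.28
tool_pos: [0.5227, -0.1013, 0.0806]
orientation: [-180.0, -0.0, -92.3]
force: [-0.9, -0.7, 0.3]
opening: 0.0007
gripper_force: 0.0
```

Emit:
play_rows([
  [0.4, 0, 0, 0, 0, 0],
  [0.3, 0, 0, 0, 0, 0],
  [0.2, 0, 0, 0, 0, 0],
  [0.2, 0, 0, 0, 0, 0],
  [0.1, 0, 0, 0, 0, 0],
])

```text
clock: 6.7
tool_pos: [0.5228, -0.1064, 0.0808]
orientation: [-179.8, 0.5, -92.4]
force: [-8.7, 53.9, 13.5]
opening: 0.0005
gripper_force: 26.3
```

```bash
python3 -c "
from h import *
snapshot('scene');spots('scene',['lower_door_pull','upper_door_pull'])
rel([.524,-.113,.081],-92.3)"
```

```text
scene lower_door_pull [(0.6, [0.5247, -0.1174, 0.0754])]
scene upper_door_pull [(0.55, [0.5116, -0.3049, 0.0773])]
t 6.85 at [ 0.5227 -0.1064  0.0808] [-179.86    0.47  -92.38] F [-7.7 46.  11.2] j [  9.  17. -29.  -1. -44. -11.] open 0.0008
turn [-0.14  0.47 -0.08] shift cm [ 0.66 -0.15 -0.02]
```

At the stop. Back off, rise, open the fingers and look at the lever.

Emit:
play_rows([
  [-1.2, 0, 0, 0, 0, 0],
  [-0.5, 0, -2, 0, 0, 0],
  [-1, 0, -3, 0, 0, 0],
  [-1, 0, -3, 0, 0, 0],
  [-1, 0, -3, 0, 0, 0],
  [-1, 0, -3, 0, 0, 0],
  [0, 0, -2, 0, 0, 0],
  [0, 0, 0, 0, 0, 0],
  [0, 0, 0, 0, 0, 0],
], grip=5)

```text
clock: 7.6
tool_pos: [0.5251, -0.0556, 0.242]
orientation: [-179.8, 0.0, -92.3]
force: [0.3, 0.4, -0.8]
opening: 0.049
gripper_force: 0.0
```

```bash
python3 - <<'E'
from h import *
import cv2
for c in('wrist','scene','top'):
    s=snapshot(c);cv2.imwrite(f'pics/{c}2.png',s['frame'][:,:,::-1]);
    spots(c,['lever','lever_tip','lower_door_pull']);spots(c,['lever'],spot_in)
w=snapshot('wrist');print({k:np.round(v,4).tolist() for k,v in w.items() if k!="frame"})
rel([.525,-.05,.15],-92.3)
E
```

```text
wrist lever [(0.97, [0.5348, -0.0303, 0.0113])]
wrist lever_tip []
wrist lower_door_pull [(0.89, [0.5211, -0.1278, 0.0738])]
wrist lever [(0.91, [0.5327, -0.0325, 0.0209])]
scene lever [(0.67, [0.5337, -0.0316, 0.0076])]
scene lever_tip [(0.61, [0.541, -0.0873, 0.0153])]
scene lower_door_pull [(0.58, [0.5247, -0.1211, 0.0755]), (0.31, [0.5322, -0.0331, 0.0113])]
scene lever [(0.53, [0.5367, -0.0331, 0.0193])]
top lever [(0.67, [0.6365, 0.3057, 0.002])]
top lever_tip [(0.31, [0.7576, -0.2357, 0.0009])]
top lower_door_pull []
top lever []
{'fx': 358.6969, 'fy': 358.6969, 'cx': 321.5305, 'cy': 202.1475, 'k1': -0.0631, 'position': [0.5207, -0.1404, 0.3802], 'attitude': [161.9157, -0.0256, 177.7089]}
t 8.4 at [ 0.5243 -0.056   0.2406] [-180.      0.    -92.34] F [-0.3 -0.7  1.2] j [ 15.   7. -18.   0. -65. -18.] open 0.05
turn [-0.    0.   -0.04] shift cm [-0.6  -0.05  9.06]
```

View pics/wrist2.png

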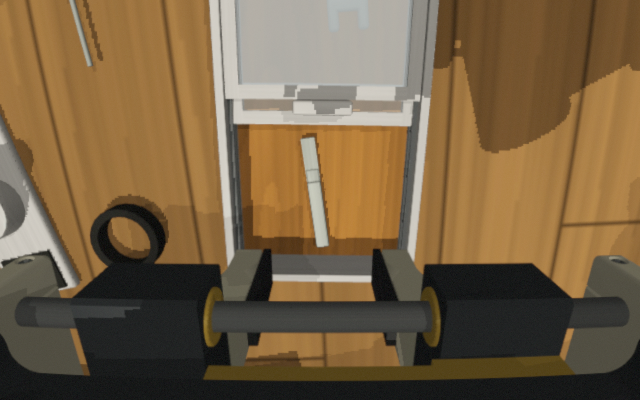

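The wrist view shows the lever uncovered: blade tip at (308,138), blade/handle joint near (313,178), handle end at (322,246). I'll back-project these.

```bash
cat >> h.py <<'E'
import cv2
def ray(s,uv,z):
    K=np.array([[s['fx'],0,s['cx']],[0,s['fy'],s['cy']],[0,0,1]])
    n=cv2.undistortPoints(np.array([[uv]],float),K,np.array([s['k1'],0,0,0]))[0,0]
    d=R.from_euler('xyz',s['attitude'],degrees=True).apply([*n,1]);p=np.array(s['position'])
    return p+d*(z-p[2])/d[2]
E
python3 - <<'E'
from h import *
s=snapshot('wrist')
a=ray(s,(308,138),.018);b=ray(s,(313.5,180),.02);c=ray(s,(322,246),.022)
print(a,b,c,np.linalg.norm(a-c))
d=a-c;yaw=np.degrees(np.arctan2(d[1],d[0]));u=d[:2]/np.linalg.norm(d[:2]);m=(a+c)[:2]/2
print(yaw,m)
rel([*(m-0.008*u),.032],yaw)
E
```

```text
[ 0.53615243 -0.09054578  0.018     ] [ 0.53258967 -0.04728727  0.02      ] [0.52672254 0.02702149 0.022     ] 0.11801264473395891
-85.41421314345224 [ 0.53143748 -0.03176214]
t 8.45 at [ 0.5243 -0.056   0.2406] [-180.      0.    -92.34] F [-0.1 -0.6 -0.9] j [ 15.   7. -18.   0. -65. -18.] open 0.05
turn [-0.    0.   -6.93] shift cm [-3.16 -0.9  20.86]
```

Emit:
play_rows([
  [0, 0, 0, 0, 0, -6.9],
  [-1.6, -0.5, 2, 0, 0, 0],
  [-1.6, -0.5, 3.5, 0, 0, 0],
  [0, 0, 3.5, 0, 0, 0],
  [0, 0, 3.5, 0, 0, 0],
  [0, 0, 3.0, 0, 0, 0],
  [0, 0, 2.0, 0, 0, 0],
  [0, 0, 1.5, 0, 0, 0],
  [0, 0, 1.0, 0, 0, 0],
  [0, 0, 0.8, 0, 0, 0],
  [0, 0, 0, 0, 0, 0],
  [0, 0, 0, 0, 0, 0],
])

```text
clock: 9.45
tool_pos: [0.5321, -0.0232, 0.0329]
orientation: [-180.0, -0.0, -85.4]
force: [0.8, 0.0, -0.4]
opening: 0.0498
gripper_force: 0.0
```

Emit:
play_rows([
  [0, 0, 0, 0, 0, 0],
  [0, 0, 0, 0, 0, 0],
  [0, 0, 0, 0, 0, 0],
  [0, 0, 0, 0, 0, 0],
  [0, 0, 0, 0, 0, 0],
  [0, 0, 0, 0, 0, 0],
  [0, 0, 0, 0, 0, 0],
], grip=0.5)

```text
clock: 10.03
tool_pos: [0.532, -0.0232, 0.0328]
orientation: [-180.0, 0.0, -85.4]
force: [-0.9, 1.0, 2.4]
opening: 0.0139
gripper_force: 30.0
```

```bash
python3 -c "
from h import *
rel([.5,.2,.2],8.5)
snapshot('wrist');spots('wrist',['lever','lever_tip'])"
```

```text
t 10.03 at [ 0.532  -0.0232  0.0328] [-179.97    0.    -85.43] F [-0.9  1.   2.4] j [ 19.  21. -32.   0. -37. -14.] open 0.0139
turn [-3.000e-02 -2.000e-02 -9.393e+01] shift cm [  0.14 -22.55 -16.72]
wrist lever [(0.79, [0.5309, -0.0349, 0.0134])]
wrist lever_tip [(0.83, [0.5376, -0.0915, 0.0138])]
```

Emit:
play_rows([
  [0, 0, -0.5, 0, 0, 0],
  [0, 0, -1.5, 0, 0, 0],
  [0, 0, -2.5, 0, 0, 0],
  [0, 0, -3, 0, 0, 0],
  [0, 0, -3, 0, 0, 0],
  [0, 0, -3, 0, 0, 0],
  [0, 0, -2.3, 0, 0, -3],
  [0, 0, -1, 0, 0, -7],
  [0, 0, 0, 0, 0, -7],
  [0, 0, 0, 0, 0, -7],
  [0, 0, 0, 0, 0, -7],
  [0, 0, 0, 0, 0, -7],
  [0, 0, 0, 0, 0, -7],
  [0, 0, 0, 0, 0, -7],
  [0, 0, 0, 0, 0, -7],
  [0, 0, 0, 0, 0, -7],
  [0, 0, 0, 0, 0, -7],
  [0, 0, 0, 0, 0, -7],
  [0, 0, 0, 0, 0, -7],
  [0, 0, 0, 0, 0, -7],
])

```text
clock: 11.85
tool_pos: [0.5312, -0.0233, 0.2004]
orientation: [-180.0, 0.0, 8.9]
force: [-0.2, 0.4, -1.0]
opening: 0.0134
gripper_force: 30.0
```

```bash
python3 -c "
from h import *
rel([.479,.279,.2],8.7)"
```

```text
t 11.85 at [ 0.5312 -0.0233  0.2004] [-1.7999e+02  5.0000e-02  8.8900e+00] F [-0.2  0.4 -1. ] j [ 19.   9. -21.  -0. -60.  80.] open 0.0134
turn [-0.01  0.05  0.19] shift cm [ -0.59 -30.68   0.04]
```

Emit:
play_rows([
  [0, -1.5, 0, 0, 0, 0],
  [0, -2.5, 0, 0, 0, 0],
  [0, -3, 0, 0, 0, 0],
  [0, -3, 0, 0, 0, 0],
  [0, -3, 0, 0, 0, 0],
  [0, -3, 0, 0, 0, 0],
  [0, -3, 0, 0, 0, 0],
  [-0.2, -3, 0, 0, 0, 0],
  [-0.2, -3, 0, 0, 0, 0],
  [-0.2, -3, 0, 0, 0, 0],
  [0, -1.7, 0, 0, 0, 0],
  [0, -1, 0, 0, 0, 0],
  [0, 0, 0, 0, 0, 0],
])

```text
clock: 12.93
tool_pos: [0.4797, 0.2809, 0.2003]
orientation: [180.0, 0.0, 8.7]
force: [1.0, -0.2, -1.2]
opening: 0.0135
gripper_force: 30.0
```

```bash
python3 - <<'E'
from h import *
s=snapshot('wrist');cv2.imwrite('pics/wrist3.png',s['frame'][:,:,::-1]);N=['slot','lid_hinge','kit_box','lever','lever_tip']
spots('wrist',N)
s=snapshot('scene');cv2.imwrite('pics/scene3.png',cv2.resize(s['frame'][180:330,300:500,::-1],None,fx=4,fy=4,interpolation=2));spots('scene',N)
rel([.479,.279,.2],8.7)
E
```

```text
wrist slot [(0.76, [0.5782, 0.2961, 0.0611])]
wrist lid_hinge []
wrist kit_box []
wrist lever [(0.8, [0.4882, 0.2814, 0.1805])]
wrist lever_tip []
scene slot [(0.82, [0.5777, 0.2948, 0.0622])]
scene lid_hinge [(0.57, [0.6885, 0.313, 0.0643])]
scene kit_box [(0.93, [0.6319, 0.3058, 0.0034])]
scene lever [(0.72, [0.4852, 0.2777, 0.1784])]
scene lever_tip [(0.63, [0.7627, -0.2353, -0.0033])]
t 13.53 at [0.4802 0.2791 0.2006] [-179.99   -0.      8.53] F [-0.9  0.2 -2. ] j [ 50.  11. -18.  -0. -60.  48.] open 0.0138
turn [-0.01 -0.   -0.17] shift cm [-0.12 -0.    0.06]
```

View pics/wrist3.png

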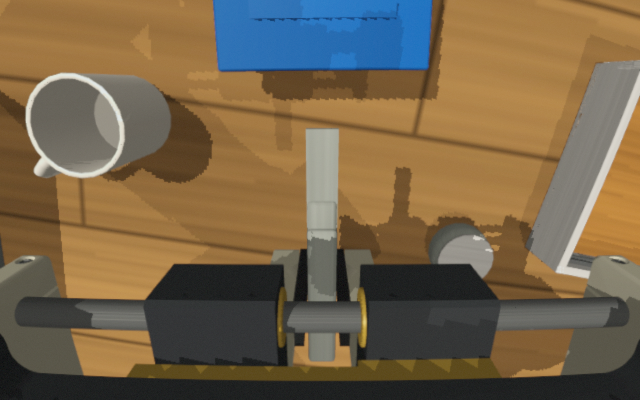

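View pics/scene3.png

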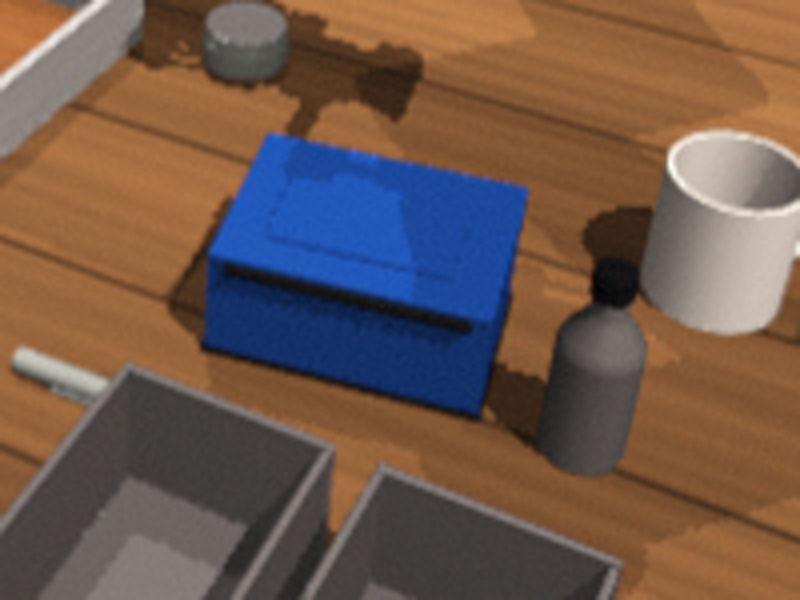

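The wrist view shows the lid lip edge from (217,70) to (429,67), with the blade tip square to it at (322,130). The scene crop shows the lid shut and its front corners sharp. I'll fit the box pose to those corners.

```bash
cat > fit.py <<'E'
from h import *
from scipy.optimize import least_squares
def proj(s,P):
    Rc=R.from_euler('xyz',s['attitude'],degrees=True); q=Rc.inv().apply(np.asarray(P)-s['position'])
    n=q[:,:2]/q[:,2:]; n=n*(1+s['k1']*(n**2).sum(1,keepdims=True))
    return n*[s['fx'],s['fy']]+[s['cx'],s['cy']]
W=snapshot('wrist');S=snapshot('scene')
f=W['frame'].astype(int);m=(f[:,:,2]>f[:,:,0]+50)
rows=np.arange(20,60);L=[];Rr=[]
for r in rows:
    c=np.flatnonzero(m[r]);L.append(c.min());Rr.append(c.max()+1)
cols=np.arange(230,420);B=[np.flatnonzero(m[:100,c]).max()+1 for c in cols]
l=np.polyfit(rows,L,1);rr=np.polyfit(rows,Rr,1);b=np.polyfit(cols,B,1)
def cor(e):
    v=(b[0]*e[1]+b[1])/(1-b[0]*e[0]);return [e[0]*v+e[1]-.5,v-.5]
w=np.array([cor(l),cor(rr)]);sc=np.array([[431.5,226.7],[368.,213.8]])
print('wrist corners',w.round(1),'edge deg',np.degrees(np.arctan(b[0])))
def res(p,full=1):
    P=[R.from_euler('z',p[3]).apply([-.064,y,.068])+[p[0],p[1],p[2]] for y in(.075,-.075)]
    a=(proj(W,P)-w).ravel();c=(proj(S,P)-sc).ravel()
    return np.r_[a,c*full]
for k in(1,.3,0.0):
    q=least_squares(res,[.634,.306,.005,.15],args=(k,),x_scale=.01);p=q.x
    print(k,p[:3].round(4),np.degrees(p[3]).round(2),'slot',(R.from_euler('z',p[3]).apply([-.063,0,.056])+p[:3]).round(4),q.fun.round(1))
E
python3 fit.py
```

```text
wrist corners [[215.4  71.3]
 [424.7  69.1]] edge deg -0.6054466485666147
1 [0.6377 0.3051 0.0025] 9.16 slot [0.5755 0.2951 0.0585] [-0.5  0.2 -0.1  0.1 -0.1  0.6 -2.1 -0.4]
0.3 [0.6378 0.3049 0.0021] 9.15 slot [0.5756 0.2949 0.0581] [-0.1  0.   0.   0.  -0.1  0.2 -0.7 -0.1]
0.0 [0.6378 0.3049 0.002 ] 9.15 slot [0.5756 0.2949 0.058 ] [ 0. -0.  0. -0. -0.  0. -0. -0.]
```

```bash
cat > e.py <<'E'
exec(open('fit.py').read().split("cols=")[0])
print(L[::4],Rr[::4]); print(f[50,420:440].tolist()); print(f[66,420:440].tolist());print(f[50,208:224].tolist())
print(f[62:76,300].tolist());o=get_obs();print(o['tool_pos'],o['orientation'],W['position'],W['attitude'])
E
python3 e.py
```

```text
[np.int64(212), np.int64(213), np.int64(213), np.int64(213), np.int64(213), np.int64(214), np.int64(214), np.int64(214), np.int64(215), np.int64(215)] [np.int64(429), np.int64(428), np.int64(428), np.int64(428), np.int64(428), np.int64(427), np.int64(427), np.int64(427), np.int64(427), np.int64(427)]
[[36, 116, 192], [35, 115, 193], [36, 116, 193], [35, 115, 193], [33, 114, 191], [35, 104, 177], [61, 83, 127], [91, 73, 66], [91, 66, 40], [83, 59, 34], [72, 52, 31], [76, 54, 29], [86, 61, 33], [95, 69, 38], [104, 75, 43], [115, 82, 48], [118, 85, 47], [134, 97, 53], [170, 127, 70], [174, 130, 71]]
[[33, 116, 192], [35, 117, 193], [36, 116, 192], [35, 115, 190], [29, 104, 177], [54, 82, 136], [68, 56, 59], [74, 54, 30], [82, 58, 31], [91, 66, 35], [102, 73, 41], [112, 80, 45], [116, 84, 45], [119, 88, 47], [119, 87, 48], [119, 86, 49], [128, 91, 49], [168, 124, 69], [176, 132, 74], [177, 133, 75]]
[[159, 117, 65], [158, 116, 62], [158, 116, 65], [159, 116, 63], [158, 117, 64], [153, 115, 80], [87, 104, 145], [45, 107, 174], [52, 115, 183], [49, 116, 183], [47, 115, 182], [47, 115, 181], [47, 116, 182], [51, 116, 183], [48, 115, 183], [49, 117, 182]]
[[40, 110, 179], [39, 109, 178], [40, 110, 179], [43, 112, 179], [42, 110, 180], [39, 109, 177], [35, 98, 164], [21, 78, 138], [36, 63, 106], [68, 60, 61], [92, 67, 42], [94, 69, 38], [95, 70, 39], [94, 66, 38]]
[0.48012012 0.27939584 0.20055808] [1.79997125e+02 5.00643810e-04 8.56004811e+00] [0.56385594 0.29222661 0.34026617] [ 1.61863634e+02 -1.78077979e-02 -8.14000189e+01]
```

Emit:
play_rows([
  [0, 0, 2, 0, 0, -0.6],
  [0, 0, 3, 0, 0, 0],
  [0, 0, 3, 0, 0, 0],
  [0, 0, 2.4, 0, 0, 0],
  [0, 0, 1.5, 0, 0, 0],
  [0, 0, 0.5, 0, 0, 0],
  [0, 0, 0, 0, 0, 0],
  [0, 0, 0, 0, 0, 0],
])

```text
clock: 14.4
tool_pos: [0.4806, 0.2798, 0.0772]
orientation: [-180.0, -0.0, 9.2]
force: [0.3, 0.4, -0.3]
opening: 0.0137
gripper_force: 30.0
```

```bash
python3 - <<'E'
from h import *
s=snapshot('wrist');cv2.imwrite('pics/wrist4.png',s['frame'][:,:,::-1]);spots('wrist',['slot','lever_tip']);rel([.479,.279,.0766],9.15)
print(s['position'],s['attitude'])
snapshot('scene');spots('scene',['slot','lever_tip','lid_hinge'])
E
```

```text
wrist slot [(0.91, [0.5736, 0.2974, 0.0576])]
wrist lever_tip [(0.63, [0.5471, 0.2878, 0.0601])]
t 14.55 at [0.4808 0.2801 0.0779] [-1.7992e+02 -1.1000e-01  9.1700e+00] F [ 0.5  0.8 -1.4] j [ 50.  19. -26.   0. -44.  49.] open 0.0137
turn [-0.08 -0.11  0.02] shift cm [-0.19  0.08  0.13]
[0.56403162 0.2936476  0.21690792] [ 1.61895868e+02 -1.43837233e-02 -8.07668854e+01]
scene slot [(0.67, [0.5759, 0.295, 0.0617])]
scene lever_tip [(0.7, [0.548, 0.2947, 0.0619])]
scene lid_hinge [(0.93, [0.6892, 0.3118, 0.0656])]
```

View pics/wrist4.png

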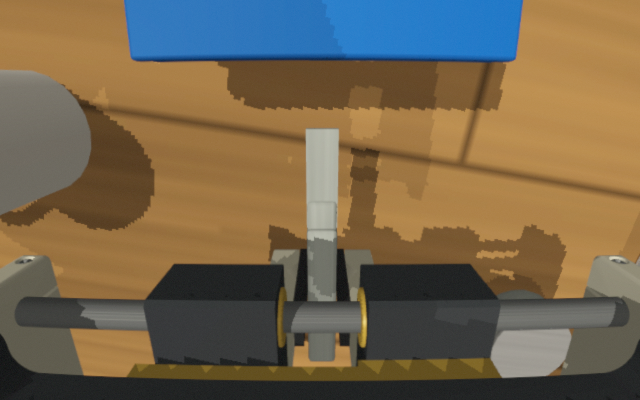

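The wrist view now shows the lip edge from (130,60) to (518,60), large enough to fit the height better.

```bash
sed -i 's/np.arange(20,60)/np.arange(5,45)/; s/np.arange(230,420)/np.arange(150,300)/' fit.py; sed -i 's/^rows=/m=cv2.resize(m.astype(np.uint8),None,fx=1,fy=1)>0\nrows=/' fit.py
python3 - <<'E'
exec(open('fit.py').read())
from h import *
print(f[50,124:136].tolist(),f[50,512:524].tolist(),f[54:64,250].tolist())
o=[get_obs()['tool_pos'] for _ in range(2)];print(o,W['position'])
E
```

```text
wrist corners [[130.7  60.2]
 [515.1  55.5]] edge deg -0.6906023780867194
1 [0.6381 0.3059 0.0027] 9.88 slot [0.576  0.2951 0.0587] [-0.3  0.1 -0.1  0.1 -0.1  0.4 -2.3 -0.1]
0.3 [0.6381 0.3058 0.0026] 9.88 slot [0.5761 0.295  0.0586] [-0.   0.  -0.   0.  -0.   0.1 -0.7 -0. ]
0.0 [0.6381 0.3058 0.0026] 9.88 slot [0.5761 0.295  0.0586] [-0. -0.  0. -0. -0.  0. -0. -0.]
[[171, 128, 73], [170, 128, 72], [171, 128, 73], [170, 127, 72], [168, 127, 79], [136, 120, 125], [74, 111, 168], [46, 114, 183], [51, 121, 190], [53, 122, 191], [53, 123, 191], [57, 123, 192]] [[34, 120, 199], [36, 121, 199], [32, 116, 192], [53, 109, 179], [131, 118, 150], [177, 135, 93], [182, 137, 78], [181, 136, 77], [181, 137, 78], [182, 137, 79], [181, 137, 79], [183, 138, 81]] [[34, 98, 166], [28, 87, 151], [21, 74, 133], [22, 63, 113], [17, 48, 88], [36, 47, 71], [78, 63, 58], [99, 71, 42], [100, 71, 42], [104, 74, 43]]
[array([0.48021852, 0.27955616, 0.07696473]), array([0.48021852, 0.27955616, 0.07696473])] [0.56379359 0.29336835 0.21707217]
```

Emit:
play_rows([
  [0.5, 0, 0.1, 0, 0, -0.5],
  [1, 0, 0, 0, 0, 0],
  [0.8, 0, 0, 0, 0, 0],
  [0.3, 0, 0, 0, 0, 0],
  [0.2, 0, 0, 0, 0, 0],
  [0.2, 0, 0, 0, 0, 0],
  [0.2, 0, 0, 0, 0, 0],
  [0.1, 0, 0, 0, 0, 0],
  [0, 0, 0, 0, 0, 0],
])

```text
clock: 15.6
tool_pos: [0.5128, 0.2849, 0.0756]
orientation: [180.0, -0.0, 9.7]
force: [-0.4, -0.1, -1.4]
opening: 0.0132
gripper_force: 30.0
```

Emit:
play_rows([
  [0.2, 0, 0, 0, 0, 0],
  [0.2, 0, 0, 0, 0, 0],
  [0.2, 0, 0, 0, 0, 0],
  [0.1, 0, 0, 0, 0, 0],
  [0, 0, 0, 0, 0, 0],
])

```text
clock: 16.02
tool_pos: [0.5198, 0.2862, 0.0756]
orientation: [-180.0, -0.0, 9.7]
force: [-0.3, 0.4, -1.4]
opening: 0.0135
gripper_force: 30.0
```

```bash
python3 - <<'E'
from h import *
s=snapshot('wrist');cv2.imwrite('pics/wrist5.png',s['frame'][:,:,::-1]);rel([.479,.279,.0766],9.15)
E
```

```text
t 16.07 at [0.5196 0.2861 0.0755] [180.     0.     9.66] F [-0.4 -0.2 -0.8] j [ 48.  22. -22.   0. -46.  52.] open 0.0135
turn [0.   0.   0.51] shift cm [-4.12  0.06 -0.11]
```

View pics/wrist5.png

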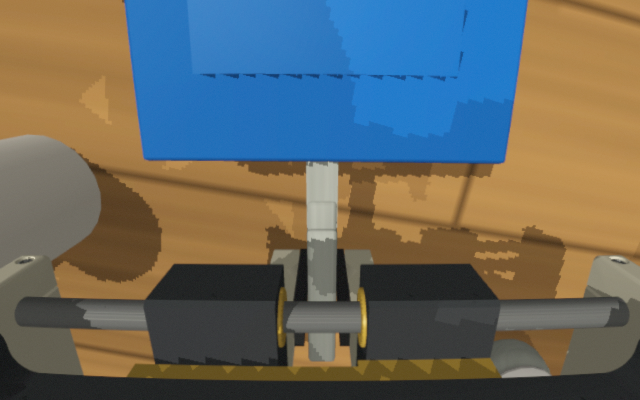

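The blade is under the lip: the lid edge is at row 162 and the tip, hidden, at about row 130. I'll lift along the lid's arc.

Emit:
play_rows([
  [0, 0, -0.15, 0, 0, 0],
  [0, 0, -0.3, 0, 0, 0],
  [0, 0, -0.45, 0, 0, 0],
  [0.05, 0, -0.45, 0, 0, 0],
  [0.05, 0, -0.45, 0, 0, 0],
  [0.1, 0, -0.45, 0, 0, 0],
  [0.1, 0, -0.45, 0, 0, 0],
  [0, 0, 0, 0, 0, 0],
  [0, 0, 0, 0, 0, 0],
])

```text
clock: 16.82
tool_pos: [0.5228, 0.2868, 0.1031]
orientation: [-180.0, -0.1, 9.7]
force: [-0.9, -0.4, -2.0]
opening: 0.0136
gripper_force: 30.0
```

```bash
python3 - <<'E'
from h import *
s=snapshot('scene');cv2.imwrite('pics/scene6.png',cv2.resize(s['frame'][150:300,300:500,::-1],None,fx=4,fy=4,interpolation=2));spots('scene',['slot','lever_tip','lid_hinge'])
rel([.479,.279,.0766],9.15)
E
```

```text
scene slot [(0.76, [0.5773, 0.294, 0.0603]), (0.22, [0.5261, -0.1196, 0.076])]
scene lever_tip [(0.52, [0.5903, 0.2986, 0.0859])]
scene lid_hinge [(0.66, [0.6893, 0.3109, 0.0659]), (0.16, [0.7604, -0.2344, -0.0034])]
t 17.02 at [0.5229 0.2869 0.1028] [-1.7998e+02 -5.0000e-02  9.6700e+00] F [-0.   0.5 -1.8] j [ 48.  21. -20.   0. -50.  52.] open 0.0137
turn [-0.02 -0.05  0.52] shift cm [-4.46  0.08  2.62]
```

View pics/scene6.png

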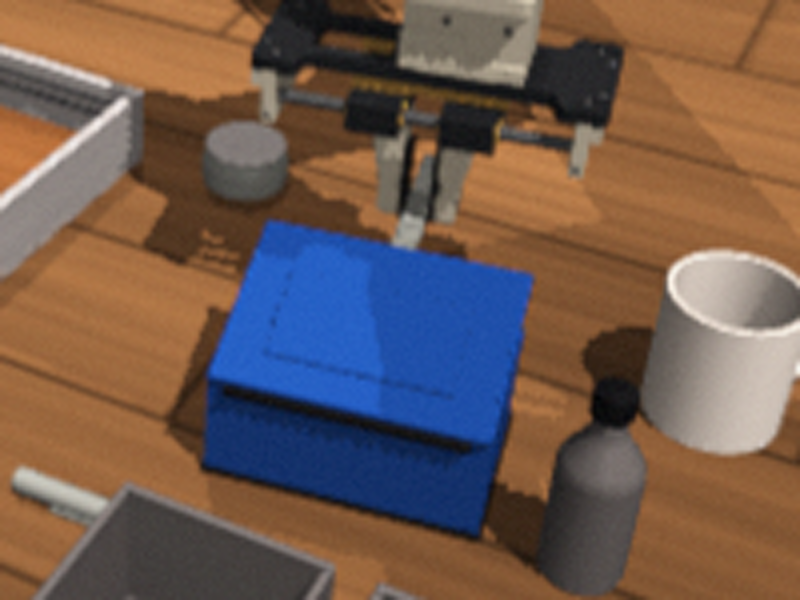

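The lid is rising on the blade: its front edge has moved up about 8 px, and the tip is where expected. I'll continue the arc to about 58 degrees.

Emit:
play_rows([
  [0.13, 0, -0.43, 0, 0, 0],
  [0.13, 0, -0.43, 0, 0, 0],
  [0.17, 0, -0.42, 0, 0, 0],
  [0.17, 0, -0.42, 0, 0, 0],
  [0.2, 0, -0.4, 0, 0, 0],
  [0.2, 0, -0.4, 0, 0, 0],
  [0.24, 0, -0.38, 0, 0, 0],
  [0.24, 0, -0.38, 0, 0, 0],
  [0.27, 0, -0.35, 0, 0, 0],
  [0.27, 0, -0.35, 0, 0, 0],
  [0.3, 0, -0.33, 0, 0, 0],
  [0.3, 0, -0.33, 0, 0, 0],
  [0.33, 0, -0.3, 0, 0, 0],
  [0.33, 0, -0.3, 0, 0, 0],
  [0.36, 0, -0.27, 0, 0, 0],
  [0.36, 0, -0.27, 0, 0, 0],
  [0.38, 0, -0.24, 0, 0, 0],
  [0.38, 0, -0.24, 0, 0, 0],
  [0, 0, 0, 0, 0, 0],
])

```text
clock: 18.6
tool_pos: [0.5706, 0.2949, 0.1656]
orientation: [-180.0, -0.1, 9.7]
force: [0.1, -0.1, -1.6]
opening: 0.0133
gripper_force: 30.0
```

```bash
python3 - <<'E'
from h import *
s=snapshot('scene');cv2.imwrite('pics/scene7.png',cv2.resize(s['frame'][100:300,300:500,::-1],None,fx=3,fy=3,interpolation=2));spots('scene',['lever_tip','lever','lid_hinge'])
spots('scene',['kit_lid'],spot_in)
rel([.46,.279,.2],9.7)
E
```

```text
scene lever_tip [(0.52, [0.6365, 0.3076, 0.1498])]
scene lever []
scene lid_hinge [(0.97, [0.6871, 0.3125, 0.0648])]
scene kit_lid [(0.58, [0.6643, 0.3163, 0.1164])]
t 18.85 at [0.5697 0.2948 0.1651] [-1.7999e+02 -4.0000e-02  9.6700e+00] F [-0.  -0.6 -1.6] j [ 45.  21. -10.   0. -59.  55.] open 0.0134
turn [-0.01 -0.04 -0.03] shift cm [-11.08  -0.29  -3.49]
```

View pics/scene7.png

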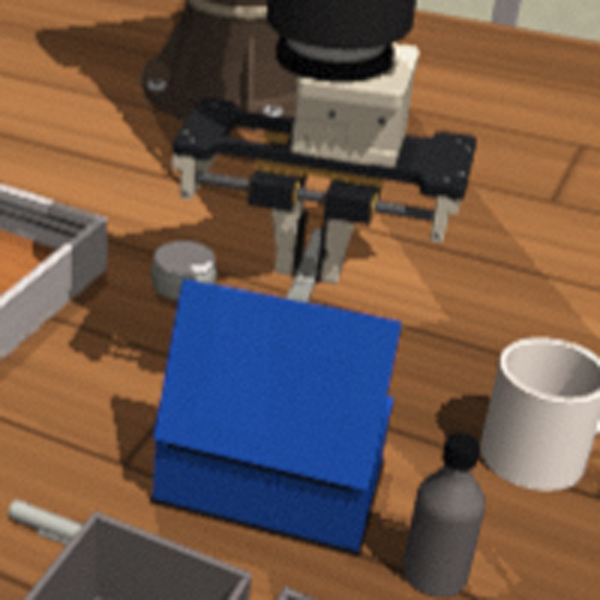

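The scene view shows the lid standing high on the blade. Tip and hinge positions give about 60 degrees. I'll retract straight back and lay the lever down in front of the box.

Emit:
play_rows([
  [-0.5, 0, 0.2, 0, 0, 0],
  [-1, 0, 0.2, 0, 0, 0],
  [-1.5, 0, 0, 0, 0, 0],
  [-2, 0, 0, 0, 0, 0],
  [-2, 0, 0, 0, 0, 0],
  [-2, 0, 0, 0, 0, 0],
  [-1.5, 0, 0, 0, 0, 0],
  [-0.5, 0, 1, 0, 0, 0],
  [0, 0, 2, 0, 0, 0],
  [0, 0, 2.5, 0, 0, 0],
  [0, 0, 2.5, 0, 0, 0],
  [0, 0, 2, 0, 0, 0],
  [0, 0, 1.5, 0, 0, 0],
  [0, 0, 0.8, 0, 0, 0],
  [0, 0, 0.5, 0, 0, 0],
  [0, 0, 0, 0, 0, 0],
  [0, 0, 0, 0, 0, 0],
])

```text
clock: 20.27
tool_pos: [0.4611, 0.2764, 0.0335]
orientation: [-180.0, -0.0, 9.7]
force: [0.4, 0.9, -1.1]
opening: 0.0135
gripper_force: 30.0
```

```bash
python3 -c "
from h import *
rel([.461,.277,.0233],9.7)"
```

```text
t 20.27 at [0.4611 0.2764 0.0335] [-1.7998e+02 -4.0000e-02  9.6800e+00] F [ 0.4  0.9 -1.1] j [ 52.  21. -31.   0. -38.  48.] open 0.0135
turn [-0.02 -0.04 -0.02] shift cm [ 0.   -0.06  1.02]
```

Emit:
play_rows([
  [0, 0, 0.4, 0, 0, 0],
  [0, 0, 0.3, 0, 0, 0],
  [0, 0, 0.2, 0, 0, 0],
  [0, 0, 0.1, 0, 0, 0],
  [0, 0, 0, 0, 0, 0],
  [0, 0, 0, 0, 0, 0],
])

```text
clock: 20.77
tool_pos: [0.461, 0.2761, 0.023]
orientation: [-180.0, -0.0, 9.7]
force: [0.7, 0.6, -1.6]
opening: 0.0136
gripper_force: 30.0
```

Emit:
play_rows([
  [0, 0, 0, 0, 0, 0],
  [0, 0, 0, 0, 0, 0],
  [0, 0, 0, 0, 0, 0],
  [0, 0, 0, 0, 0, 0],
  [0, 0, 0, 0, 0, 0],
  [0, 0, 0, 0, 0, 0],
  [0, 0, -1, 0, 0, 0],
  [0, 0, -2, 0, 0, 0],
  [0, 0, -3, 0, 0, 0],
  [0, 0, -3, 0, 0, 0],
  [0, 0, -3, 0, 0, 0],
  [0, 0, -3, 0, 0, 0],
  [0, 0, -2, 0, 0, 0],
  [0, 0, 0, 0, 0, 0],
], grip=4)

```text
clock: 21.93
tool_pos: [0.4628, 0.2777, 0.1989]
orientation: [-179.7, -0.4, 9.7]
force: [0.1, -0.4, -0.4]
opening: 0.0401
gripper_force: 0.0
```

```bash
python3 - <<'E'
from h import *
s=snapshot('scene');cv2.imwrite('pics/scene8.png',s['frame'][:,:,::-1]);spots('scene',['lever','lever_tip','lower_door_pull','gauge','tin','mug','lube','tape','awl'])
spots('scene',['kit_lid'],spot_in)
rel([.461,.277,.0233],9.7)
E
```

```text
scene lever []
scene lever_tip []
scene lower_door_pull [(0.67, [0.5276, -0.1215, 0.0778])]
scene gauge [(0.51, [0.7617, 0.2254, 0.0053])]
scene tin [(0.54, [0.4235, 0.1274, -0.0011])]
scene mug [(0.78, [0.5095, 0.4665, 0.0003])]
scene lube [(0.67, [0.6705, 0.4395, 0.0036])]
scene tape [(0.73, [0.7613, -0.2384, -0.0037]), (0.63, [0.7504, 0.0159, 0.0033])]
scene awl [(0.67, [0.7643, -0.2364, -0.0001]), (0.27, [0.5246, -0.1188, 0.074])]
scene kit_lid [(0.96, [0.6645, 0.3182, 0.1133])]
t 22.48 at [0.4609 0.276  0.1924] [1.7996e+02 5.0000e-02 9.6600e+00] F [0.2 0.5 0.8] j [ 52.  10. -21.   0. -59.  48.] open 0.0396
turn [ 0.04  0.05 -0.04] shift cm [ 0.03 -0.1  16.91]
```

View pics/scene8.png

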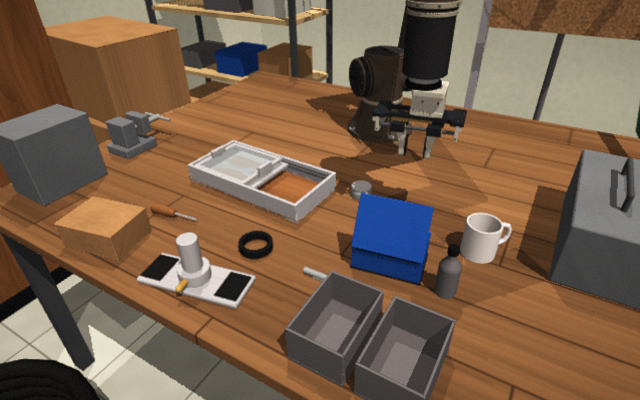

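The lid stands open, with its top edge at about (395,200) and the box below. The lever is hidden behind it, so I'll check it with the wrist camera numerically.

```bash
python3 - <<'E'
from h import *
for c in('wrist','top'):
    snapshot(c);spots(c,['lever','lever_tip']);spots(c,['lever','kit_lid'],spot_in)
E
```

```text
wrist lever [(0.97, [0.4695, 0.2782, 0.0021])]
wrist lever_tip [(0.94, [0.5314, 0.2865, 0.0025])]
wrist lever [(0.61, [0.4733, 0.2796, 0.0139])]
wrist kit_lid []
top lever []
top lever_tip [(0.26, [0.6342, 0.305, 0.0029])]
top lever [(0.65, [0.4226, 0.27, 0.0126]), (0.45, [0.7469, 0.0152, 0.0199])]
top kit_lid [(0.73, [0.6571, 0.3074, 0.1314])]
```

The lever lies flat at (0.470, 0.278), origin at bench height, and the gripper is clear. Handing in.

```bash
python3 -c "
from plant import *
print(close_job())"
```

```text
the job is handed in; nothing more can be done
None
```

I handed the job in at about 23 s; no verdict was returned. The panel is slid across to its stop, the lid stands open by about 60°, and the lever lies flat on the bench in front of the box, with no bystander seen to have moved.

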